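Hold the curing lamp over the slide

TASK

The mounting resin on the microscope slide is to be cured by a hand-held lamp: first lift the dark cover off the slide holder and stand it upright on the bench, clear of the holder. Then pick up the lamp by its handle, carry it over the top of the reagent rack, above the bottles, and hold it level about 10 mm above the slide, centred and lengthwise along it, without ever touching the slide or its holder. Finish while still holding the lamp there; do not put it down, and leave the bottles and the grey slide box where they stand.

Things in the scene. Friction and masses are not known exactly. Their poses are not given: they have to be found in the camera images.
- slide (a point): Centre of the upper face of a glass microscope slide, 76 x 26 x 1 mm, lengthwise along its x axis, 21 mm above the bench, lying on the bed of the fixed slide holder. z is up. At the start it is hidden under the cover. The bench beyond it (away from the robot, +x) is free for at least 240 mm from the slide's centre.
- holder: The slide holder, fixed to the bench; origin at the centre of its underside, x along the slide. Aluminium base plate 130 (x) x 80 (y) x 12 mm high, showing all round the cover; in its middle a dark raised bed 84 x 34 x 8 mm that carries the slide. It stands on the other side (left or right) of the rack from the lamp; which side varies.
- cover_center (a point): Centre, half-way up, of the loose dark plastic cover standing over the slide on the holder's base plate, long side (x) along the slide: a box 104 (x) x 56 (y) x 40 mm high, open underneath, with a grey grip block on top 36 (x) x 18 (y) x 26 mm high; 66 mm high in all. This point is 33 mm above its lower rim and 7 mm below its flat top. z is up.
- cover: The same cover; origin at the centre of its open lower rim, x along its long side. Walls 3 mm, mass about 0.12 kg; inside it clears the bed by about 7 mm all round.
- lamp_center (a point): Centre, half-way up, of the loose hand-held curing lamp, 100 mm high, standing upright on its lamp face. White head 100 (x) x 46 (y) x 24 mm high at the bottom; on it an upright grey handle 34 (x) x 26 (y) mm, from 24 to 94 mm height, with a small black round cap to 100 mm. This point is 50 mm above the lamp face, in the handle; x is along the head, z up.
- lamp_face (a point): Centre of the lamp face, the lamp's flat underside; same axes as lamp_center.
- lamp: The same lamp, mass about 0.28 kg; origin at the centre of its underside, x along the head's length. A grey band stands 1 mm out round the head.
- rack: White plastic reagent rack fixed to the bench between the lamp and the holder: an open tray 270 (its x, running roughly away from the robot) x 70 (its y) x 35 mm high with three bays, a bottle in each. Origin at the centre of its underside.
- bottle0: Loose reagent bottle, diameter 54, 118 mm high, standing in the rack bay nearest the robot, its cap 122 mm above the bench. Origin at the centre of its underside. Leave it alone.
- bottle1: Another such bottle in the middle bay of the rack. Leave it alone.
- bottle2: Another such bottle in the farthest bay of the rack. Leave it alone.
- slidebox: Loose grey slide box with a paper label on top, 60 x 80 x 35 mm on the bench beyond the rack. Origin at the centre of its underside. Leave it alone.
Mind the look-alikes: they are no part of the job. Of the things shaped like the holder, the aluminium one is meant.

How it is judged:
On the way, in this order (a step that is already met when the one before it is completed fails the run):
1. the cover stands upright on the bench, clear of the holder, let go (height (world z) of cover_center below 0.038 m and angle between cover_center's own z axis and vertical below 0.15 rad and horizontal distance between cover_center and slide above 0.06 m and contact force between cover and holder below 0.1 N and contact force between cover and the fingers below 0.1 N), for 0.2 s.
2. the lamp passes over the rack, its face above the bottle caps (y of lamp_face in the frame of rack between -0.05 and 0.05 m and x of lamp_face in the frame of rack between -0.17 and 0.17 m and height (world z) of lamp_face above 0.123 m), for 0.05 s.
At the end, for the whole second after the job is handed in: The lamp is gripped, still, level within 0.08 rad, its face 4-18 mm above the slide, centred within 12 mm along and 9 mm across, lengthwise (either way round) within 0.14 rad, touching neither holder nor cover; the cover stands upright on the bench off the holder, let go (all of step 1 and x of lamp_face in the frame of slide between -0.012 and 0.012 m and y of lamp_face in the frame of slide between -0.009 and 0.009 m and z of lamp_face in the frame of slide between 0.004 and 0.018 m and angle between the x axis of lamp_face and the x axis of slide, either way round below 0.14 rad and angle between lamp_face's own z axis and vertical below 0.08 rad and contact force between lamp and the fingers above 1 N and contact force between lamp and holder below 0.05 N and contact force between lamp and cover below 0.05 N and linear speed of lamp below 0.02 m/s); the arm keeps its last pose, push and grip.
It fails at once if the lamp touches the slide or its holder (contact force between lamp and holder above 0.3 N).
It fails at once if a bottle or the slide box is shifted more than 20 mm, or a bottle is tipped (distance of any of bottle0, bottle1, bottle2, slidebox from where it was at the start of the episode above 0.02 m or angle between any of bottle0, bottle1, bottle2's own z axis and vertical above 0.3 rad).
It also fails if it takes over 58 s, if anything falls off the work surface, if the arm or the gripper's body presses on something with over 40 N, if the wrist force passes 120 N, or if a joint passes its speed limit or range.

ROBOT

A 7-joint arm with a two-finger parallel gripper is mounted at the origin on the work surface. World frame = base frame: x ahead of the robot, y to its left, z up, the work surface at z = 0. Lengths are in m, angles in rad, forces in N, time in s.
With the tool pointing down it reaches from about 0.425 to 0.925 m from the base axis. Payload 6.8 kg.
Tool frame: the origin (TCP) lies on the centre line of the jaws, within the pads' length; the fingertips stand 8 mm ahead of it and the grasp point (between the pads) lies 11 mm behind it (bot.tips_ahead is the distance from the TCP to the fingertips, in m); z points along the fingers, y is the line along which they close (so a half turn about z gives the same grasp; the last joint's range is limited). The gripper opens to 85 mm and grips with 20 to 120 N. Pads are 22 mm wide; open, the fingers measure 114 mm over their backs; the gripper's body (76 mm by 85 mm) begins 54 mm behind the grasp point. The pads swing forward as they close: fully open they stand 13 mm farther back than shut.
Start: joints at [-1.284, 0.477, 0.022, 1.555, -0.011, 1.109, -0.083], TCP at [0.26, 0.623, 0.207] pointing down, gripper open.
Joint ranges: [-2.96, 2.96], [-0.34, 2.1], [-1.41, 1.46], [0.24, 2.44], [-1.37, 4.51], [0.17, 1.92], [-2.96, 2.96]. Speed limits (rad/s): [2.39, 2.39, 3.14, 3.14, 3.14, 3.14, 3.14].

INTERFACE

Orientations are given as a unit quaternion [w, x, y, z].
In Python, from station import bot gives the robot as it stands.
- The arm moves only by the tool send_rows, never from a script. Its argument "deltas" is text: rows parted by semicolons, each of 4 numbers parted by spaces: the shift along the tool's x, y, z in m, then the turn about the tool's z in degrees. In form: x y z spin; .... A call has 1 to 5 rows; each row is the pose to reach, as a shift and turn from the pose commanded when the call began, along the tool's axes at that moment; what a row does not reach only later rows make up. A row lasts 1/10 s, in which the tool goes at most 50 mm and 8.59 degrees, less where a joint would pass 70% of its speed; a pose out of reach is approached as far as the arm can. A call with a gripper value outside its range is refused whole. "claw" is the opening, from 0 (shut) to 1 (fully open), set as the call begins (left out, the last holds). The fingers move at their own pace and stop on an object; "force" is the grip in N (left out, the last holds). Time passes only in rows, so rows that repeat a pose let the fingers close. It gives the time, the measured TCP pose, the force, the opening and the grip force at its end, in the units of the state.
- bot.get_obs(): the state, without advancing time (a new reading comes with each control period).
- bot.read_camera(name): name is "scene" or "top" or "wrist"; returns a dict with "img" (400x640x3 uint8, red, green, blue), "depth" (400x640 float32, m along the optical axis (not along the pixel's ray), 0 where there is no reading), "fx", "fy", "cx", "cy" (pixels), "dist_coeffs" ([k1, k2, p1, p2, k3] as OpenCV has them; the pictures are not rectified), "camera_from_world" (4x4, takes a point from world to camera coordinates). Camera axes: x right, y up, looking along -z (the intrinsics and any distortion apply to the point x, -y, -z); pixel columns grow to the right and rows downward; lengths in m; the calibration is good to about 2 mm. A picture is of the moment at which its call begins.
- bot.hand_in(): hands the job in; it is judged then, once.
Trained networks look in a picture, given as the dict that the camera call returned (one of the last four; its "shot" number tells which), for a name from the list of things; names that differ only in an ending like _2 or _b are one class to them, and where a whole thing is asked for, a point or a joint stands for the part that bears it (a point fixed in the world has none). Each returns a list of dicts, best first, with "confidence" (0 to 1); they miss things now and then, are a little off and sometimes report something else, mostly with a low value. They report only what shows in the picture. A call takes as long as a camera call. They do not tell look-alikes from the thing itself.
- bot.masks_of(picture, query): "mask" (400x640 bool, what is visible of it).
- bot.landmark_of(picture, query): "xyz" ([x, y, z] in m, in world coordinates, good to about 4 mm: a listed point, or the origin of a listed thing).
The state is a dict: "t": time; "q": joint angles; "joint_vel": joint speeds; "joint_torque": joint torques, N m; "eef_pos": TCP position; "tool_rot": TCP orientation; "contact_force": force on the tool from outside, world axes, zero at the start; "torque": the same for the moment, N m; "gripper_width": opening from 0.0 (shut) to 1.0 (fully open); "grasp_force": force on a finger pad.
Only numpy, scipy, OpenCV 4.12 (cv2) and the standard library are available. Lean on these libraries where they do the work, as an engineer would, in place of code of your own. Each camera call takes 0.05 s, during which the arm holds its last target. There are 200 camera calls.

## Working session

There is one attempt and no reset: what is moved stays moved. The work goes in short steps, Python scripts to look and compute and a tool call to move; the robot and the scene stay as the last step left them, time stands still between calls to the robot, and variables do not carry over. Pictures are saved under pics/ and viewed, at most 10 in all, crops included, and the job is handed in when it is done.

Besides the shell and the picture viewer there is one more tool, called after ">>>" as name(argument=value, ...), one argument or row to a line, values as JSON. send_rows: Moves the arm, as the interface text tells. Its arguments: {"type":"object","properties":{"deltas":{"type":"string"},"claw":{"type":"number"},"force":{"type":"number"}},"required":["deltas"]}

```bash
mkdir -p pics
cat > h.py <<'E'
import numpy as np, cv2
from station import bot
def save(p,n,crop=None,s=1):
    im=p["img"][:,:,::-1]
    if crop: r0,r1,c0,c1=crop; im=im[r0:r1,c0:c1]
    cv2.imwrite("pics/"+n,cv2.resize(im,None,fx=s,fy=s,interpolation=cv2.INTER_CUBIC))
def pts(p,mask=None):
    "world points of pixels in mask (Nx3) and their pixels"
    d=p["depth"]; m=(d>0)
    if mask is not None: m&=mask
    v,u=np.nonzero(m); K=np.array([[p["fx"],0,p["cx"]],[0,p["fy"],p["cy"]],[0,0,1.]])
    n=cv2.undistortPoints(np.c_[u,v].astype(float)[:,None],K,np.array(p["dist_coeffs"],float))[:,0]
    z=d[v,u]; c=np.c_[n[:,0]*z,-n[:,1]*z,-z,np.ones(len(z))]
    return (np.linalg.inv(np.array(p["camera_from_world"]))@c.T).T[:,:3],np.c_[u,v]
def rect(P):
    r=cv2.minAreaRect((P[:,:2]*1000).astype(np.float32)); return r
E
python3 - <<'E'
from h import *
for n in ["top","scene"]:
    p=bot.read_camera(n); save(p,n+"0.png")
    for q in ["cover_center","holder","lamp_center","rack","bottle0","slidebox"]:
        for l in bot.landmark_of(p,q)[:5]: print(n,q,np.round(l["xyz"],3),round(l["confidence"],2))
print(bot.get_obs())
E
```

```text
top cover_center [ 0.422 -0.216  0.04 ] 0.57
top holder [ 0.208 -0.264  0.002] 0.96
top holder [ 0.373 -0.384  0.002] 0.88
top holder [ 0.414 -0.221  0.001] 0.85
top holder [ 0.566 -0.376 -0.003] 0.64
top holder [0.708 0.017 0.003] 0.18
top lamp_center [ 0.417 -0.214  0.042] 0.75
top lamp_center [0.505 0.216 0.052] 0.74
top rack [0.46  0.015 0.001] 0.68
top bottle0 [0.369 0.014 0.001] 0.79
top bottle0 [0.542 0.021 0.004] 0.78
top bottle0 [0.457 0.02  0.003] 0.67
top slidebox [0.707 0.018 0.005] 0.82
scene cover_center [ 0.417 -0.223  0.043] 0.62
scene holder [ 0.372 -0.383  0.002] 0.87
scene holder [ 0.567 -0.379  0.001] 0.75
scene holder [ 0.413 -0.221 -0.002] 0.62
scene holder [ 0.212 -0.27   0.   ] 0.58
scene lamp_center [0.505 0.213 0.052] 0.65
scene rack [ 0.462  0.015 -0.001] 0.71
scene bottle0 [0.374 0.014 0.008] 0.91
scene bottle0 [0.548 0.022 0.003] 0.77
scene bottle0 [0.454 0.017 0.   ] 0.59
scene bottle0 [ 0.415 -0.221  0.021] 0.36
scene slidebox [0.708 0.018 0.004] 0.74
scene slidebox [0.505 0.214 0.051] 0.33
{'t': 0.7, 'q': array([-1.28411521,  0.47692703,  0.02238589,  1.55542245, -0.01147688,
        1.10929028, -0.08313154]), 'joint_vel': array([ 1.35139029e-04,  1.77731539e-03,  2.83191296e-04, -7.70985605e-05,
        7.20660449e-04, -2.11469696e-03, -4.87266121e-04]), 'joint_torque': array([-7.52846827e-04, -5.96167588e+01,  1.60549980e+00, -2.81502253e+01,
        1.25557889e-02,  1.30620250e-03,  9.08553147e-06]), 'eef_pos': array([0.25960661, 0.62309549, 0.20734711]), 'tool_rot': array([4.15188421e-06, 1.96125968e-01, 9.80578708e-01, 4.04575105e-05]), 'contact_force': array([-0.07127418, -0.27206629,  0.20781457]), 'torque': array([ 0.0048266 ,  0.01459304, -0.02927493]), 'grasp_force': 0.0, 'gripper_width': 1.0015824337376624}
```

View pics/top0.png

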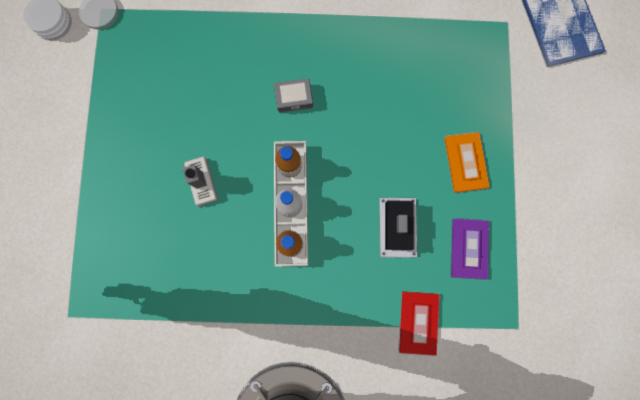

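View pics/scene0.png

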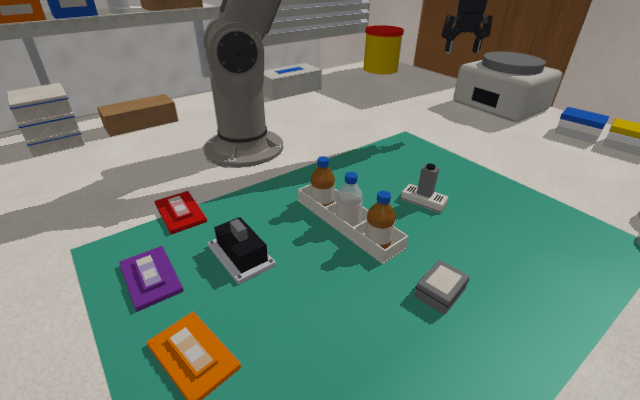

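The holder-shaped candidates in the top view are red (420,323), purple (470,249), orange (467,162) and the aluminium/white one under the black cover (398,228). The last fits, since it is aluminium and carries the cover with the grey grip. I'll confirm it in a crop and measure.

Run:
```python
from h import *
p=bot.read_camera("top"); save(p,"crop1.png",(180,280,350,510),5)
P,U=pts(p)
def box(name,c,r,z0,z1):
    m=(np.hypot(P[:,0]-c[0],P[:,1]-c[1])<r)&(P[:,2]>z0)&(P[:,2]<z1)
    Q=P[m]; print(name,m.sum(),np.round(np.median(Q,0),4),"rect(mm)",np.round(np.array(sum([list(a) if hasattr(a,'__len__') else [a] for a in rect(Q)],[])),1))
box("plate",(.415,-.22),.085,.006,.02)
box("plate+",(.415,-.22),.085,.006,.09)
box("covertop",(.415,-.22),.08,.045,.059)
box("cover",(.415,-.22),.08,.03,.09)
box("grip",(.415,-.22),.08,.066,.1)
box("lamphead",(.505,.215),.08,.012,.035)
box("lamphandle",(.505,.215),.08,.06,.12)
box("lampcap",(.505,.215),.08,.09,.12)
box("rack",(.46,.016),.16,.02,.04)
box("caps",(.46,.016),.16,.112,.15)
box("sbox",(.707,.018),.07,.02,.05)
p=bot.read_camera("scene"); P,U=pts(p)
print("scene")
box("grip",(.415,-.22),.08,.066,.1)
box("plate+",(.415,-.22),.085,.006,.09)
box("lamphead",(.505,.215),.08,.012,.035)
box("lamphandle",(.505,.215),.08,.06,.12)
```

```text
plate 730 [ 0.3977 -0.2034  0.0125] rect(mm) [ 417.1 -219.1  157.6  132.7   87.3]
plate+ 2162 [ 0.4122 -0.2146  0.0512] rect(mm) [ 417.1 -219.1  157.6  132.7   87.3]
covertop 1145 [ 0.4162 -0.2174  0.0526] rect(mm) [ 418.5 -220.   104.1   57.4    1.4]
cover 1402 [ 0.4163 -0.217   0.0528] rect(mm) [ 418.7 -220.2  104.2   57.5    1. ]
grip 173 [ 0.4183 -0.2203  0.0781] rect(mm) [ 418.9 -220.6   36.4   18.2    1.2]
lamphead 653 [0.4882 0.2057 0.0248] rect(mm) [505.  214.6  99.6  46.8  19.4]
lamphandle 278 [0.5023 0.2092 0.0946] rect(mm) [505.2 212.9  32.6  27.   21.1]
lampcap 199 [0.5043 0.2117 0.0963] rect(mm) [505.  213.2  32.6  26.   17. ]
rack 921 [0.4794 0.0177 0.0345] rect(mm) [462.1  13.7 270.1  70.2   2.5]
caps 412 [0.4582 0.0158 0.1227] rect(mm) [460.5  15.9 199.2  24.4   2.8]
sbox 1013 [0.7029 0.0168 0.0357] rect(mm) [705.   17.2  63.9  81.3  10.3]
scene
grip 190 [ 0.4241 -0.2236  0.077 ] rect(mm) [ 418.7 -222.1   36.6   17.8    2.4]
plate+ 2535 [ 0.4422 -0.2325  0.0431] rect(mm) [ 416.9 -223.4  130.7   80.9    1.3]
lamphead 577 [0.5169 0.2032 0.0235] rect(mm) [505.9 211.8 100.3  49.1  19. ]
lamphandle 322 [0.5099 0.2048 0.0843] rect(mm) [505.3 212.1  34.7  28.2  18.2]
```

View pics/crop1.png

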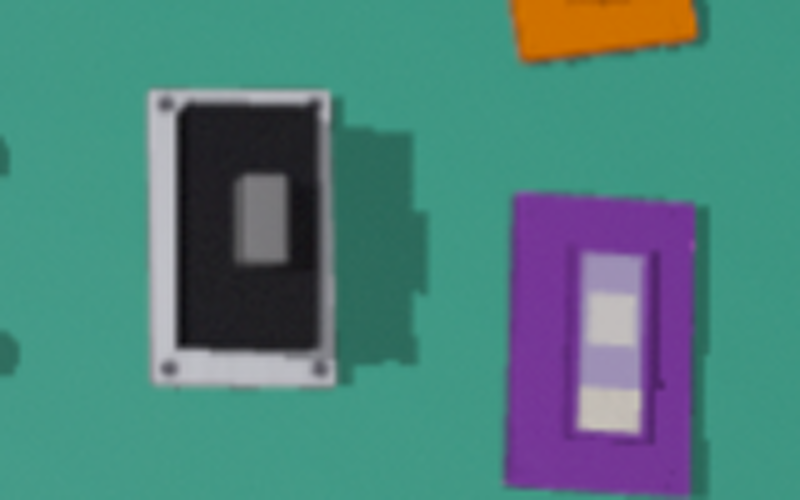

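The crop confirms it: an aluminium plate with corner screws (crop 240,235) and the black cover with the grey grip at (262,220). The purple one shows a bare slide, so it is a look-alike.

```bash
cat >> h.py <<'E'
def go(*wps,cur=None):
    "each wp (x,y,z,yaw of tool x deg): shift from the previous commanded pose in tool axes"
    o=bot.get_obs(); w,x,y,z=o["tool_rot"]
    pos=np.array(o["eef_pos"]); yaw=np.degrees(np.arctan2(2*(x*y+w*z),1-2*(y*y+z*z)))
    print("t",round(o["t"],2),"pos",np.round(pos,4),"yaw",round(yaw,2),"tilt",round(float(np.degrees(np.arccos(-(1-2*(x*x+y*y))))),2),"q",np.round(o["q"],2),"w",round(o["gripper_width"],3),"f",round(o["grasp_force"],1),np.round(o["contact_force"],1))
    for wp in wps:
        d=np.array(wp[:3])-pos; a=np.radians(yaw); c,s=np.cos(a),np.sin(a)
        print(wp,"->",np.round([d[0]*c+d[1]*s, d[0]*s-d[1]*c, -d[2]],4),"spin",round(-((wp[3]-yaw+180)%360-180),2))
        pos=np.array(wp[:3]);yaw=wp[3]
E
python3 - <<'E'
from h import *
print(bot.tips_ahead); go((.53,.2,.2,181.2),(.4187,-.221,.13,181.2))
E
```

```text
0.008
t 0.8 pos [0.2596 0.6231 0.2073] yaw 157.38 tilt 0.0 q [-1.28  0.48  0.02  1.56 -0.01  1.11 -0.08] w 1.003 f 0.0 [-0.2 -0.4 -0.4]
(0.53, 0.2, 0.2, 181.2) -> [-0.4123 -0.2866  0.0073] spin -23.82
(0.4187, -0.221, 0.13, 181.2) -> [ 0.1201 -0.4186  0.07  ] spin -0.0
```

>>> send_rows(
  deltas="-0.04 -0.028 0 0; -0.08 -0.056 0 0; -0.12 -0.084 0 0; -0.16 -0.112 0 0; -0.2 -0.14 0 0",
  claw=1,
)

```text
t: 1.3
eef_pos: [0.3913, 0.4152, 0.2076]
tool_rot: [0.0, 0.196, 0.981, 0.0]
contact_force: [0.5, 0.2, -0.0]
gripper_width: 0.998
grasp_force: 0.0
```

>>> send_rows(
  deltas="-0.04 -0.028 0 -6; -0.08 -0.056 0 -12; -0.12 -0.084 0 -18; -0.16 -0.112 0 -23.8; -0.2 -0.14 0 -23.8",
)

```text
t: 1.8
eef_pos: [0.522, 0.209, 0.2077]
tool_rot: [0.0, -0.012, 1.0, 0.0]
contact_force: [1.2, 1.4, 0.1]
gripper_width: 1.003
grasp_force: 0.0
```

Run:
```python
from h import *
go((.4187,-.221,.16,181.2))
```

```text
t 1.8 pos [0.522  0.209  0.2077] yaw -178.65 tilt 0.05 q [-0.59  0.29  0.13  1.84 -0.04  1.02  1.14] w 1.003 f 0.0 [1.2 1.4 0.1]
(0.4187, -0.221, 0.16, 181.2) -> [ 0.1134 -0.4275  0.0477] spin 0.15
```

>>> send_rows(
  deltas="0.011 -0.042 0 0; 0.022 -0.084 0 0; 0.034 -0.126 0 0; 0.045 -0.168 0 0; 0.057 -0.214 0 0",
)

```text
t: 2.3
eef_pos: [0.4682, -0.0055, 0.2076]
tool_rot: [0.0, -0.011, 1.0, 0.0]
contact_force: [1.6, -0.2, 1.5]
gripper_width: 1.004
grasp_force: 0.0
```

>>> send_rows(
  deltas="0.011 -0.045 0.01 0; 0.022 -0.09 0.02 0; 0.034 -0.13 0.03 0; 0.045 -0.175 0.04 0; 0.057 -0.214 0.048 0",
)

```text
t: 2.8
eef_pos: [0.4154, -0.2216, 0.1592]
tool_rot: [0.0, -0.01, 1.0, -0.0]
contact_force: [0.4, -0.3, 0.2]
gripper_width: 0.996
grasp_force: 0.0
```

>>> send_rows(
  deltas="0 0 0 0; 0 0 0 0",
)

```text
t: 3.0
eef_pos: [0.4156, -0.2202, 0.1593]
tool_rot: [-0.0, -0.009, 1.0, 0.0]
contact_force: [0.2, 0.7, 1.1]
gripper_width: 1.001
grasp_force: 0.0
```

Run:
```python
from h import *
p=bot.read_camera("wrist"); P,U=pts(p)
for n,z0,z1 in (("grip",.068,.09),("top",.045,.06),("plate",.006,.02)):
    m=(np.hypot(P[:,0]-.418,P[:,1]+.221)<.09)&(P[:,2]>z0)&(P[:,2]<z1); print(n,m.sum(), rect(P[m]) if m.sum()>5 else "",np.median(P[m][:,2]))
go((.4187,-.221,.063,181.2))
```

```text
grip 803 ((415.8294677734375, -219.7170867919922), (35.81534194946289, 17.851848602294922), 0.4683430790901184) 0.07841381423837604
top 5037 ((416.48089599609375, -219.81661987304688), (104.71285247802734, 56.072628021240234), 0.22897686064243317) 0.052583511887019985
plate 2471 ((414.8383483886719, -221.82337951660156), (129.66758728027344, 80.20098876953125), 1.0947343111038208) 0.012527150903335449
t 3.05 pos [ 0.4163 -0.219   0.1594] yaw -178.82 tilt 0.03 q [-0.01  0.2   0.41  2.1  -0.11  0.86  2.06] w 1.001 f 0.0 [ 0.7 -0.5 -0.2]
(0.4187, -0.221, 0.063, 181.2) -> [-0.0024 -0.002   0.0964] spin -0.02
```

>>> send_rows(
  deltas="-0.001 -0.001 0.025 0; -0.001 -0.001 0.05 0; -0.001 -0.001 0.075 0; -0.001 -0.001 0.09 0; -0.001 -0.001 0.096 0",
  claw=0.5,
)

```text
t: 3.55
eef_pos: [0.4171, -0.2184, 0.0622]
tool_rot: [-0.001, -0.012, 1.0, 0.001]
contact_force: [0.3, 0.4, -0.4]
gripper_width: 0.495
grasp_force: 0.0
```

>>> send_rows(
  deltas="0 0 0 0; 0 0 0 0; 0 0 0 0; 0 0 0 0; 0 0 0 0",
  claw=0,
  force=40,
)

```text
t: 4.05
eef_pos: [0.4174, -0.2205, 0.0638]
tool_rot: [0.001, -0.01, 1.0, -0.0]
contact_force: [-0.6, -0.1, 0.6]
gripper_width: 0.002
grasp_force: 0.0
```

>>> send_rows(
  deltas="0 0 0 0; 0 0 0 0; 0 0 0 0",
)

```text
t: 4.35
eef_pos: [0.417, -0.2205, 0.0633]
tool_rot: [0.0, -0.01, 1.0, -0.0]
contact_force: [0.3, 0.4, 0.5]
gripper_width: 0.001
grasp_force: 0.0
```

The fingers shut on nothing. I'll look at why.

Run:
```python
from h import *
p=bot.read_camera("wrist"); s=bot.read_camera("scene")
im=np.vstack([cv2.resize(s["img"][180:300,160:340],(640,400)),p["img"]])[:,:,::-1]
cv2.imwrite("pics/g1.png",cv2.resize(im,(480,600)))
```

```text
(no output)
```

View pics/g1.png

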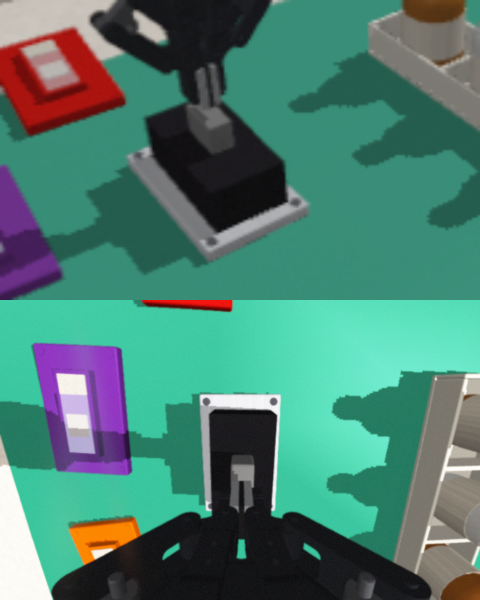

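In the picture the closed fingertips are near the block, seemingly at its top or end rather than around it. I'll measure that with depth.

Run:
```python
from h import *
for n in ("wrist","scene"):
    p=bot.read_camera(n); P,U=pts(p); c=p["img"][U[:,1],U[:,0]].astype(int)
    near=(np.hypot(P[:,0]-.418,P[:,1]+.221)<.09)
    for k,z0,z1 in (("top",.047,.058),("b1",.06,.072),("b2",.072,.08),("b3",.08,.1),("b4",.1,.12)):
        m=near&(P[:,2]>z0)&(P[:,2]<z1); Q=P[m]
        print(n,k,m.sum(),np.round(np.percentile(Q,[2,50,98],axis=0)[:,:2].T*1000), np.round(c[m].mean(0)) )
    for l in bot.landmark_of(p,"cover_center")[:2]: print(l)
```

```text
wrist top 8044 [[ 365.  392.  447.]
 [-247. -220. -193.]] [29. 28. 31.]
wrist b1 180 [[ 398.  398.  400.]
 [-228. -220. -212.]] [63. 62. 61.]
wrist b2 818 [[ 398.  404.  415.]
 [-228. -220. -211.]] [123. 122. 121.]
wrist b3 305 [[ 405.  406.  410.]
 [-233. -221. -208.]] [57. 56. 58.]
wrist b4 1134 [[ 405.  406.  410.]
 [-234. -221. -207.]] [50. 50. 52.]
scene top 914 [[ 368.  436.  470.]
 [-249. -230. -194.]] [26. 27. 29.]
scene b1 75 [[ 402.  434.  437.]
 [-231. -228. -214.]] [64. 63. 63.]
scene b2 125 [[ 405.  426.  436.]
 [-230. -224. -213.]] [89. 89. 89.]
scene b3 59 [[ 417.  427.  429.]
 [-235. -224. -210.]] [59. 62. 63.]
scene b4 157 [[ 412.  425.  429.]
 [-236. -226. -209.]] [48. 52. 53.]
{'xyz': [0.4187, -0.2226, 0.0437], 'confidence': 0.81}
{'xyz': [0.3719, 0.0137, 0.0047], 'confidence': 0.26}
```

Run:
```python
from h import *
p=bot.read_camera("scene"); w=bot.read_camera("wrist")
a=cv2.resize(p["img"][185:265,200:280],(400,400),interpolation=2); b=cv2.resize(w["img"][200:360,240:400],(400,400),interpolation=2)
cv2.imwrite("pics/g2.png",np.hstack([a,b])[:,:,::-1])
P,U=pts(p); m=(abs(P[:,0]-.418)<.03)&(abs(P[:,1]+.221)<.03)&(P[:,2]>.055)
D=np.full((400,640),-1.);D[U[m,1],U[m,0]]=P[m,2]*1000
print(np.round(D[200:245:3,222:252:2]).astype(int))
```

```text
[[142 141 141 145 145 143 141 135 137 136 134 133  -1  -1  -1]
 [144 143 139 138 138 137 136 127 131 130 130  -1  -1  -1  -1]
 [140 138 131 130 132 133 130 124 125 124 119  -1  -1  -1  -1]
 [133  -1 116 120 122 121 121 121 119 117 112  -1  -1  -1  -1]
 [ -1  -1  -1 113 117 113 115 114 113 110 107  -1  -1  -1  -1]
 [ -1  -1  -1 105 110 109 108 108 106 105  99  97  -1  -1  -1]
 [ -1  -1  -1  -1 103 102  99 101 100  98  96  -1  -1  -1  -1]
 [ -1  -1  -1  -1  -1  95  94  95  95  92  89  -1  -1  -1  -1]
 [ -1  -1  -1  -1  76  78  77  76  78  79  77  -1  -1  -1  -1]
 [ -1  -1  -1  -1  67  73  77  78  79  79  78  78  -1  -1  -1]
 [ -1  -1  -1  -1  -1  65  70  76  77  77  75  74  72  -1  -1]
 [ -1  -1  -1  -1  -1  -1  62  69  74  71  69  68  65  -1  -1]
 [ -1  -1  -1  -1  -1  -1  -1  59  66  65  63  61  59  -1  -1]
 [ -1  -1  -1  -1  -1  -1  -1  -1  57  58  56  -1  -1  -1  -1]
 [ -1  -1  -1  -1  -1  -1  -1  -1  -1  -1  -1  -1  -1  -1  -1]]
```

View pics/g2.png

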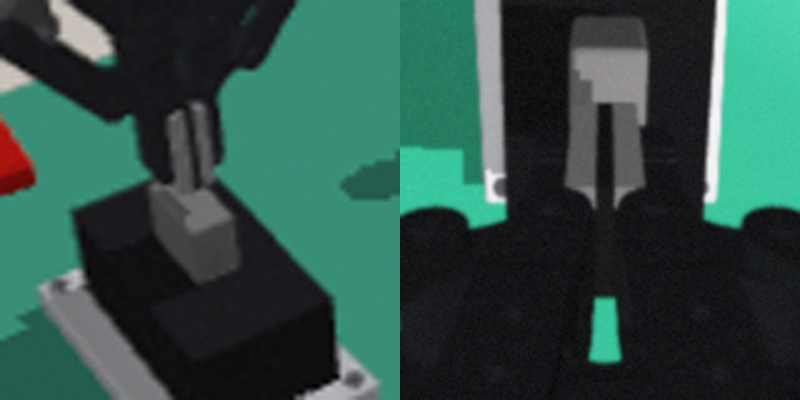

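The left crop shows the shut fingers (190,150) ending just above the block top (190,195), so they are higher than the TCP reading suggests. I'll measure the real tip height.

Run:
```python
from h import *
np.set_printoptions(linewidth=200)
for n in ("scene","wrist"):
    p=bot.read_camera(n); P,U=pts(p)
    X=np.full((400,640,3),np.nan); X[U[:,1],U[:,0]]=P*1000
    if n=="scene":
        for r in range(214,230): print(r,[tuple(int(v) if v==v else 0 for v in X[r,c]) for c in (234,238,242)])
    else:
        for r in range(225,290,4): print(r,[tuple(int(v) if v==v else 0 for v in X[r,c]) for c in (312,320,328)])
    print(n,[round(float(v),3) for v in np.linalg.inv(np.array(p["camera_from_world"]))[:3,3]])
o=bot.get_obs();print(o["eef_pos"],o["gripper_width"])
```

```text
214 [(424, -227, 109), (429, -221, 109), (423, -212, 101)]
215 [(425, -227, 107), (428, -221, 106), (424, -212, 100)]
216 [(424, -227, 104), (428, -221, 104), (424, -212, 97)]
217 [(424, -227, 102), (429, -222, 103), (422, -212, 94)]
218 [(425, -228, 100), (428, -222, 100), (427, -214, 96)]
219 [(424, -228, 98), (428, -222, 97), (428, -215, 94)]
220 [(425, -229, 96), (428, -223, 95), (426, -214, 90)]
221 [(424, -229, 93), (427, -222, 93), (427, -215, 89)]
222 [(420, -227, 88), (427, -223, 91), (385, -198, 52)]
223 [(410, -224, 78), (413, -217, 77), (388, -199, 52)]
224 [(414, -226, 79), (416, -219, 77), (420, -213, 77)]
225 [(414, -226, 77), (419, -220, 77), (425, -215, 79)]
226 [(417, -227, 77), (420, -221, 76), (427, -216, 78)]
227 [(419, -228, 76), (425, -223, 78), (429, -217, 78)]
228 [(422, -230, 76), (427, -224, 77), (431, -218, 77)]
229 [(419, -229, 72), (430, -226, 78), (432, -219, 76)]
scene [0.923, -0.421, 0.501]
225 [(402, -226, 78), (401, -221, 79), (401, -217, 78)]
229 [(404, -225, 79), (403, -221, 79), (403, -216, 79)]
233 [(406, -225, 79), (406, -221, 78), (406, -216, 
[... 209 characters left out ...]
02), (405, -217, 102)]
253 [(405, -225, 106), (405, -221, 105), (405, -217, 105)]
257 [(405, -224, 110), (405, -221, 110), (405, -217, 110)]
261 [(405, -224, 113), (405, -221, 113), (405, -217, 114)]
265 [(405, -224, 117), (404, -221, 118), (405, -217, 118)]
269 [(405, -224, 120), (406, -221, 119), (405, -217, 120)]
273 [(405, -224, 124), (406, -221, 122), (405, -217, 123)]
277 [(404, -224, 129), (407, -221, 124), (406, -217, 124)]
281 [(404, -224, 132), (408, -221, 125), (404, -218, 132)]
285 [(404, -224, 134), (410, -221, 125), (404, -218, 135)]
289 [(404, -224, 137), (412, -221, 125), (404, -218, 136)]
wrist [0.343, -0.222, 0.23]
[ 0.41698457 -0.22045023  0.06328637] -0.002227725640772547
```

The real fingertips are at z≈0.090 with the TCP reading 0.063. They are 27 mm behind the reported TCP instead of 8 mm ahead, while x and y agree. I'll use tip = eef_z + 27 mm from here. Next I open, go 33 mm lower and grip.

>>> send_rows(
  deltas="0 0 -0.02 0; 0 0 -0.02 0; 0 0 -0.02 0; 0 0 -0.02 0; 0 0 -0.02 0",
  claw=0.6,
)

```text
t: 5.35
eef_pos: [0.4166, -0.2202, 0.0828]
tool_rot: [-0.0, -0.01, 1.0, 0.0]
contact_force: [-0.2, 0.6, -0.0]
gripper_width: 0.602
grasp_force: 0.0
```

>>> send_rows(
  deltas="0 0 0.015 0; 0 0 0.03 0; 0 0 0.04 0; 0 0 0.048 0; 0 0 0.052 0",
)

```text
t: 5.85
eef_pos: [0.4166, -0.2203, 0.0305]
tool_rot: [-0.001, -0.01, 1.0, 0.0]
contact_force: [-0.6, -0.3, -0.1]
gripper_width: 0.601
grasp_force: 0.0
```

>>> send_rows(
  deltas="0 0 0 0; 0 0 0 0; 0 0 0 0; 0 0 0 0; 0 0 0 0",
  claw=0,
  force=40,
)

```text
t: 6.35
eef_pos: [0.4173, -0.2205, 0.0316]
tool_rot: [0.0, -0.01, 1.0, -0.0]
contact_force: [-0.4, -0.5, 2.2]
gripper_width: 0.201
grasp_force: 43.3
```

>>> send_rows(
  deltas="0 0 -0.02 0; 0 0 -0.04 0; 0 0 -0.06 0; 0 0 -0.07 0; 0 0 -0.07 0",
)

```text
t: 6.85
eef_pos: [0.4179, -0.2207, 0.1024]
tool_rot: [0.001, -0.01, 1.0, -0.0]
contact_force: [0.5, 0.2, -0.6]
gripper_width: 0.198
grasp_force: 43.0
```

>>> send_rows(
  deltas="-0.04 0 0 0; -0.085 0 0 0; -0.13 0 0 0; -0.165 0 0 0; -0.175 0 0 0",
)

```text
t: 7.35
eef_pos: [0.5955, -0.2152, 0.0996]
tool_rot: [0.0, -0.012, 1.0, 0.0]
contact_force: [-0.2, 0.3, -1.3]
gripper_width: 0.201
grasp_force: 43.0
```

>>> send_rows(
  deltas="0 0 0.03 0; 0 0 0.05 0; 0 0 0.06 0; 0 0 0.07 0; 0 0 0.076 0",
)

```text
t: 7.85
eef_pos: [0.5915, -0.217, 0.0246]
tool_rot: [-0.0, -0.01, 1.0, 0.0]
contact_force: [-0.1, 1.0, -1.3]
gripper_width: 0.205
grasp_force: 42.9
```

Run:
```python
from h import *
p=bot.read_camera("scene"); save(p,"c2.png",(150,350,80,400),2.4)
P,U=pts(p)
w=bot.read_camera("wrist"); Q,_=pts(w)
for n,A in (("s",P),("w",Q)):
    m=(abs(A[:,0]-.592)<.07)&(abs(A[:,1]+.221)<.045)&(A[:,2]>.03)&(A[:,2]<.06); print(n,m.sum(),np.percentile(A[m],[2,50,98],axis=0).round(4), rect(A[m]))
    m=(abs(A[:,0]-.592)<.07)&(abs(A[:,1]+.221)<.045)&(A[:,2]>.038)&(A[:,2]<.06); print(np.median(A[m][:,2]))
go()
```

```text
s 1516 [[ 0.5492 -0.2465  0.0312]
 [ 0.6179 -0.2282  0.0442]
 [ 0.6442 -0.191   0.0575]] ((591.9946899414062, -218.0002899169922), (106.55724334716797, 57.28215789794922), 0.9222795963287354)
0.044393065741750115
w 10437 [[ 0.5383 -0.2439  0.0379]
 [ 0.5618 -0.2169  0.0451]
 [ 0.6389 -0.1899  0.0566]] ((590.3527221679688, -216.540771484375), (104.6603012084961, 56.30543518066406), 0.8966730833053589)
0.04515297156946138
t 7.95 pos [ 0.5916 -0.2168  0.0248] yaw -178.83 tilt 0.04 q [ 0.02  0.64  0.32  1.82 -0.28  0.73  2.08] w 0.203 f 42.9 [-0.7 -0.3 -0.5]
```

View pics/c2.png

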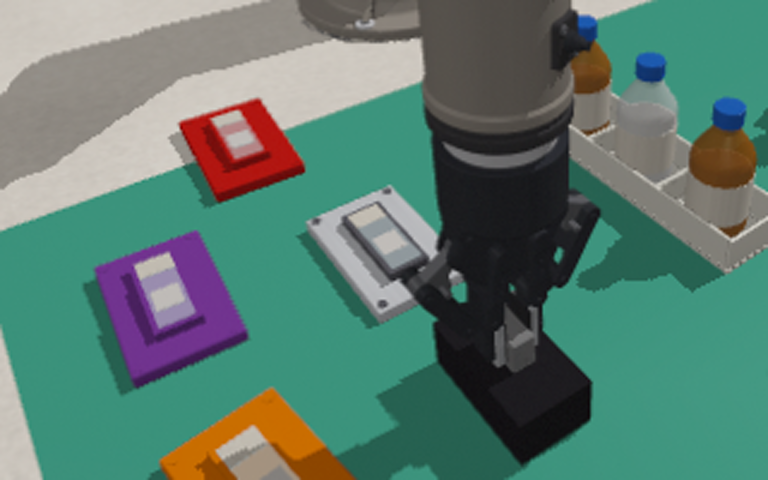

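The cover hangs upright over free bench at crop (515,390), clear of the aluminium holder at (390,250), with its rim about 5 mm up. I'll lower it 5 mm, let go and rise.

>>> send_rows(
  deltas="0 0 0.003 0; 0 0 0.005 0; 0 0 0.005 0",
)

```text
t: 8.25
eef_pos: [0.5921, -0.2169, 0.0205]
tool_rot: [0.0, -0.01, 1.0, -0.0]
contact_force: [0.2, -0.5, -1.5]
gripper_width: 0.199
grasp_force: 42.9
```

>>> send_rows(
  deltas="0 0 0 0; 0 0 0 0; 0 0 0 0; 0 0 0 0; 0 0 0 0",
  claw=0.6,
)

```text
t: 8.75
eef_pos: [0.592, -0.2169, 0.0204]
tool_rot: [0.0, -0.01, 1.0, -0.0]
contact_force: [0.4, -0.6, -0.1]
gripper_width: 0.601
grasp_force: 0.0
```

>>> send_rows(
  deltas="0 0 -0.03 0; 0 0 -0.07 0; 0 0 -0.11 0; 0 0 -0.15 0; 0 0 -0.18 0",
  claw=1,
)

```text
t: 9.25
eef_pos: [0.5925, -0.2173, 0.2032]
tool_rot: [0.001, -0.01, 1.0, -0.0]
contact_force: [0.6, -1.1, 0.1]
gripper_width: 1.0
grasp_force: 0.0
```

Run:
```python
from h import *
for n in ("top","wrist","scene"):
    w=bot.read_camera(n); A,_=pts(w); print(n)
    for c,z0,z1,k in ((.59,.03,.047,"cover"),(.417,.006,.03,"plate+bed"),(.417,.0165,.03,"bed")):
        m=(abs(A[:,0]-c)<.08)&(abs(A[:,1]+.22)<.055)&(A[:,2]>z0)&(A[:,2]<z1)
        if m.sum()>50: print(k,m.sum(),[np.round(v,1) for v in rect(A[m])],np.median(A[m][:,2]).round(4))
go((.505,.2135,.2,199))
```

```text
top
wrist
cover 3584 [array([ 590.8, -216.6]), array([103.6,  56.1]), np.float64(0.9)] 0.0406
plate+bed 5604 [array([ 440.6, -221.4]), array([79.6, 81. ]), np.float64(1.0)] 0.0131
bed 1722 [array([ 430.2, -221.5]), array([53.7, 34.3]), np.float64(0.7)] 0.0214
scene
cover 1741 [array([ 592.6, -217.9]), array([106.2,  57.2]), np.float64(0.9)] 0.0394
plate+bed 2019 [array([ 416.3, -223.6]), array([132.9,  80.4]), np.float64(1.3)] 0.0122
bed 569 [array([ 416.1, -223.5]), array([87.5, 35.3]), np.float64(1.1)] 0.0205
t 9.4 pos [ 0.5933 -0.2174  0.2028] yaw -178.83 tilt 0.28 q [-0.04  0.43  0.4   1.69 -0.19  1.05  2.01] w 0.999 f 0.0 [-0.3 -0.6 -0.6]
(0.505, 0.2135, 0.2, 199) -> [0.0795 0.4327 0.0028] spin -17.83
```

>>> send_rows(
  deltas="0.008 0.043 0 0; 0.016 0.086 0 0; 0.024 0.13 0 0; 0.032 0.173 0 0; 0.04 0.216 0 0",
)

```text
t: 9.9
eef_pos: [0.546, -0.0001, 0.1989]
tool_rot: [-0.001, -0.01, 1.0, -0.0]
contact_force: [0.6, 0.3, 1.0]
gripper_width: 1.003
grasp_force: 0.0
```

>>> send_rows(
  deltas="0.008 0.043 0 -5; 0.016 0.086 0 -10; 0.024 0.13 0.01 -15; 0.032 0.173 0.02 -17.8; 0.04 0.216 0.03 -17.8",
)

```text
t: 10.4
eef_pos: [0.5016, 0.2147, 0.1688]
tool_rot: [-0.001, -0.166, 0.986, -0.0]
contact_force: [1.1, 0.1, -0.5]
gripper_width: 0.999
grasp_force: 0.0
```

>>> send_rows(
  deltas="0 0 0 0; 0 0 0 0",
)

```text
t: 10.6
eef_pos: [0.5017, 0.2141, 0.1687]
tool_rot: [-0.001, -0.166, 0.986, -0.001]
contact_force: [0.3, 0.0, 0.1]
gripper_width: 1.0
grasp_force: 0.0
```

Run:
```python
from h import *
w=bot.read_camera("wrist"); A,_=pts(w)
for z0,z1,k in ((.012,.032,"head"),(.05,.105,"handle"),(.09,.105,"cap")):
    m=(np.hypot(A[:,0]-.505,A[:,1]-.213)<.08)&(A[:,2]>z0)&(A[:,2]<z1)
    if m.sum()>20: print(k,m.sum(),[np.round(v,1) for v in rect(A[m])],np.median(A[m],0).round(4))
go((.505,.213,.03,199.2))
```

```text
head 2169 [array([503.1, 214.8]), array([99.1, 46.1]), np.float64(18.9)] [0.4814 0.2078 0.0245]
handle 1347 [array([503. , 214.8]), array([33.2, 26. ]), np.float64(18.7)] [0.4978 0.2133 0.0946]
cap 1096 [array([503.1, 214.7]), array([33.2, 26. ]), np.float64(19.1)] [0.5012 0.2141 0.0951]
t 10.65 pos [0.5025 0.2126 0.1693] yaw -161.02 tilt 0.13 q [-0.66  0.31  0.18  1.91 -0.07  0.93  1.45] w 1.002 f 0.0 [ 0.5 -0.5  0.3]
(0.505, 0.213, 0.03, 199.2) -> [-0.0025 -0.0004  0.1393] spin -0.22
```

>>> send_rows(
  deltas="-0.001 0 0.04 0; -0.001 0 0.08 0; -0.001 0 0.12 0; -0.001 0 0.14 0; -0.001 0 0.148 0",
)

```text
t: 11.15
eef_pos: [0.5031, 0.2108, 0.02]
tool_rot: [-0.002, -0.163, 0.987, -0.001]
contact_force: [-0.2, -0.3, 0.7]
gripper_width: 0.999
grasp_force: 0.0
```

>>> send_rows(
  deltas="0 0 0 0; 0 0 0 0; 0 0 0 0; 0 0 0 0; 0 0 0 0",
  claw=0,
  force=70,
)

```text
t: 11.65
eef_pos: [0.5048, 0.2142, 0.0235]
tool_rot: [0.001, -0.165, 0.986, 0.0]
contact_force: [-1.7, -0.4, 7.9]
gripper_width: 0.292
grasp_force: 68.8
```

>>> send_rows(
  deltas="0 0 0 0; 0 0 0 0",
)

```text
t: 11.85
eef_pos: [0.5048, 0.2142, 0.0235]
tool_rot: [0.001, -0.165, 0.986, 0.0]
contact_force: [-1.2, -0.0, 7.5]
gripper_width: 0.296
grasp_force: 68.8
```

>>> send_rows(
  deltas="0 0 -0.03 0; 0 0 -0.07 0; 0 0 -0.11 0; 0 0 -0.15 0; 0 0 -0.17 0",
)

```text
t: 12.35
eef_pos: [0.5051, 0.2142, 0.1958]
tool_rot: [0.002, -0.165, 0.986, 0.001]
contact_force: [0.5, 1.0, -3.7]
gripper_width: 0.298
grasp_force: 70.2
```

Run:
```python
from h import *
p=bot.read_camera("scene"); A,_=pts(p)
m=(np.hypot(A[:,0]-.505,A[:,1]-.213)<.07)&(A[:,2]>.12)&(A[:,2]<.21)
print(m.sum(),A[m].min(0).round(3),np.percentile(A[m],5,axis=0).round(3))
go((.46,-.02,.193,199),(.4165,-.222,.193,181.2))
```

```text
940 [0.455 0.175 0.172] [0.469 0.179 0.176]
t 12.4 pos [0.5062 0.2148 0.1979] yaw -161.03 tilt 0.44 q [-0.67  0.28  0.19  1.88 -0.06  0.98  1.45] w 0.298 f 70.3 [ 1.   0.2 -1.4]
(0.46, -0.02, 0.193, 199) -> [ 0.12   -0.207   0.0049] spin -0.03
(0.4165, -0.222, 0.193, 181.2) -> [ 0.1069 -0.1768 -0.    ] spin 17.8
```

Face at about 0.172, which clears the caps. I'll cross the rack now.

>>> send_rows(
  deltas="0.015 -0.027 0 0; 0.042 -0.07 0 0; 0.07 -0.12 0 0; 0.1 -0.17 0 0; 0.12 -0.207 0 0",
)

```text
t: 12.9
eef_pos: [0.4575, -0.0145, 0.1912]
tool_rot: [-0.001, -0.165, 0.986, 0.0]
contact_force: [1.9, -0.1, -3.6]
gripper_width: 0.297
grasp_force: 70.1
```

>>> send_rows(
  deltas="0.02 -0.035 0 4; 0.045 -0.075 0 8; 0.07 -0.115 0 12; 0.095 -0.155 0 16; 0.107 -0.177 0 17.8",
)

```text
t: 13.4
eef_pos: [0.413, -0.2185, 0.1915]
tool_rot: [-0.001, -0.007, 1.0, -0.0]
contact_force: [-0.3, -0.8, -4.0]
gripper_width: 0.294
grasp_force: 70.0
```

>>> send_rows(
  deltas="0 0 0 0; 0 0 0.03 0; 0 0 0.06 0; 0 0 0.06 0; 0 0 0.06 0",
)

```text
t: 13.9
eef_pos: [0.4152, -0.2142, 0.132]
tool_rot: [-0.001, -0.011, 1.0, 0.0]
contact_force: [0.8, -1.0, -2.1]
gripper_width: 0.296
grasp_force: 70.0
```

Run:
```python
from h import *
for n in ("scene","wrist","top"):
    p=bot.read_camera(n); A,_=pts(p)
    if n=="scene": save(p,"l1.png",(120,320,80,400),2.4)
    near=(np.hypot(A[:,0]-.417,A[:,1]+.222)<.1)
    for z0,z1,k in ((.006,.03,"holder"),(.0165,.028,"bed"),(.085,.15,"head")):
        m=near&(A[:,2]>z0)&(A[:,2]<z1)
        if m.sum()>60: print(n,k,m.sum(),[np.round(v,1) for v in rect(A[m])],np.percentile(A[m],[1,5,50,99],axis=0)[:,2].round(4))
go((.4165,-.222,.13,181.2))
```

```text
scene holder 2029 [array([ 415.8, -223.6]), array([132.8,  80.9]), np.float64(1.3)] [0.0067 0.0095 0.0122 0.0221]
scene bed 569 [array([ 415.7, -223.6]), array([86.5, 35.4]), np.float64(2.1)] [0.017  0.0184 0.0203 0.0227]
scene head 1108 [array([ 416.6, -215.3]), array([104.3,  48.7]), np.float64(1.9)] [0.1112 0.114  0.1316 0.1489]
wrist holder 3064 [array([ 414.6, -221.9]), array([129.2,  80.4]), np.float64(1.2)] [0.0107 0.0113 0.0126 0.0209]
wrist bed 105 [array([ 373.9, -222.7]), array([ 2.6, 32.8]), np.float64(1.5)] [0.0189 0.0194 0.0205 0.0222]
wrist head 5777 [array([ 390.7, -214.6]), array([53.5, 47.8]), np.float64(0.8)] [0.1161 0.1226 0.1341 0.148 ]
top holder 608 [array([ 422.8, -178.8]), array([153.3,  80. ]), np.float64(10.7)] [0.008  0.0096 0.0127 0.0202]
top head 455 [array([ 417.1, -206.5]), array([100.1,  30.7]), np.float64(0.5)] [0.1162 0.1185 0.1342 0.1401]
t 14.05 pos [ 0.4168 -0.215   0.1335] yaw -178.79 tilt 0.13 q [-0.09  0.25  0.5   2.14 -0.17  0.79  2.11] w 0.296 f 70.0 [-0.  -0.9 -3.4]
(0.4165, -0.222, 0.13, 181.2) -> [ 0.0005 -0.007   0.0035] spin 0.01
```

View pics/l1.png

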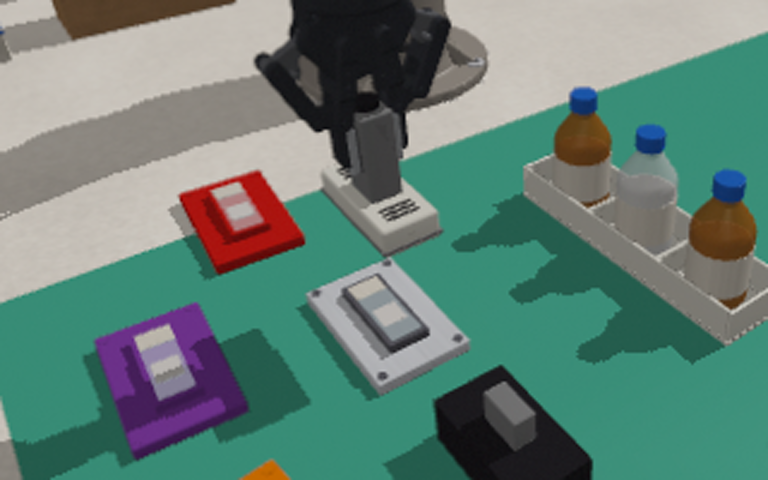

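The lamp head (380,215) hangs level above the holder (385,325), and the cover stands clear at (515,420). The lamp is off by about −8 mm in y, and its face is at about 0.110.

>>> send_rows(
  deltas="0 -0.004 0.01 0; 0 -0.008 0.025 0; 0 -0.008 0.04 0; 0 -0.008 0.05 0; 0 -0.008 0.055 0",
)

```text
t: 14.55
eef_pos: [0.4155, -0.2229, 0.0765]
tool_rot: [-0.0, -0.01, 1.0, 0.0]
contact_force: [-0.2, -0.0, -2.8]
gripper_width: 0.294
grasp_force: 70.2
```

>>> send_rows(
  deltas="0 0 0 0; 0 0 0 0; 0 0 0 0",
)

```text
t: 14.85
eef_pos: [0.4164, -0.2231, 0.0778]
tool_rot: [0.001, -0.01, 1.0, -0.0]
contact_force: [-0.0, 0.4, -3.5]
gripper_width: 0.295
grasp_force: 70.2
```

Run:
```python
from h import *
for n in ("scene","wrist"):
    p=bot.read_camera(n); A,_=pts(p)
    near=(np.hypot(A[:,0]-.417,A[:,1]+.222)<.1)
    for z0,z1,k in ((.006,.017,"plate"),(.04,.09,"head"),(.07,.088,"headtop")):
        m=near&(A[:,2]>z0)&(A[:,2]<z1)
        if m.sum()>60: print(n,k,m.sum(),[np.round(v,1) for v in rect(A[m])],np.percentile(A[m],[1,5,50,99],axis=0)[:,2].round(4))
        if k=="headtop" and m.sum()>60:
            B=A[m]; f=np.linalg.lstsq(np.c_[B[:,:2],np.ones(len(B))],B[:,2],rcond=None)[0]; print("slope",f.round(3))
go((.4165,-.223,.0545,181.2))
```

```text
scene plate 1213 [array([ 416.2, -223.9]), array([132.3,  80.7]), np.float64(1.8)] [0.0064 0.0084 0.0116 0.0162]
scene head 979 [array([ 417.5, -224.5]), array([105.4,  48.4]), np.float64(2.2)] [0.0574 0.06   0.0773 0.089 ]
scene headtop 698 [array([ 418. , -224.4]), array([100.7,  45.9]), np.float64(1.0)] [0.0704 0.072  0.078  0.0868]
slope [-0.034  0.054  0.105]
wrist plate 4549 [array([ 402.8, -222.1]), array([106.5,  80.1]), np.float64(1.2)] [0.0073 0.0112 0.0125 0.0142]
wrist head 5631 [array([ 391. , -222.7]), array([53.4, 47.4]), np.float64(1.4)] [0.0611 0.0675 0.079  0.0879]
wrist headtop 5263 [array([ 391.6, -223. ]), array([52.5, 46.2]), np.float64(1.2)] [0.0724 0.077  0.079  0.0861]
slope [0.029 0.007 0.069]
t 14.95 pos [ 0.4163 -0.223   0.0778] yaw -178.81 tilt 0.06 q [-0.02  0.36  0.46  2.17 -0.25  0.67  2.2 ] w 0.298 f 70.2 [-0.2  0.5 -4. ]
(0.4165, -0.223, 0.0545, 181.2) -> [-0.0002 -0.      0.0233] spin -0.01
```

>>> send_rows(
  deltas="0.001 0 0.006 0; 0.001 0 0.012 0; 0.001 0 0.018 0; 0.001 0 0.0225 0; 0.001 0 0.0225 0",
)

```text
t: 15.45
eef_pos: [0.4143, -0.2227, 0.0539]
tool_rot: [-0.001, -0.01, 1.0, 0.0]
contact_force: [0.0, 1.0, -3.9]
gripper_width: 0.291
grasp_force: 70.2
```

>>> send_rows(
  deltas="0 0 0 0; 0 0 0 0; 0 0 0 0; 0 0 0 0; 0 0 0 0",
)

```text
t: 15.95
eef_pos: [0.415, -0.2229, 0.0549]
tool_rot: [0.0, -0.01, 1.0, -0.0]
contact_force: [-0.3, -0.4, -3.0]
gripper_width: 0.296
grasp_force: 70.2
```

Run:
```python
from h import *
p=bot.read_camera("scene"); A,_=pts(p); save(p,"f.png",(120,320,80,400),2.4)
near=(np.hypot(A[:,0]-.417,A[:,1]+.222)<.09)
for z0,z1,k in ((.006,.016,"plate"),(.05,.059,"headtop")):
    m=near&(A[:,2]>z0)&(A[:,2]<z1); B=A[m]
    f=np.linalg.lstsq(np.c_[B[:,:2],np.ones(len(B))],B[:,2],rcond=None)[0]
    print(k,m.sum(),[np.round(v,1) for v in rect(B)],np.median(B[:,2]).round(4),"slope",f.round(3))
go()
```

```text
plate 1106 [array([ 416.1, -224. ]), array([132.1,  80.2]), np.float64(1.6)] 0.0116 slope [-0.008  0.009  0.017]
headtop 565 [array([ 416. , -224.1]), array([101. ,  45.8]), np.float64(1.1)] 0.0551 slope [-0.012  0.026  0.066]
t 16.0 pos [ 0.415  -0.2229  0.0549] yaw -178.82 tilt 0.01 q [ 0.    0.4   0.44  2.18 -0.29  0.61  2.24] w 0.295 f 70.2 [ 0.  -0.7 -2.8]
```

View pics/f.png

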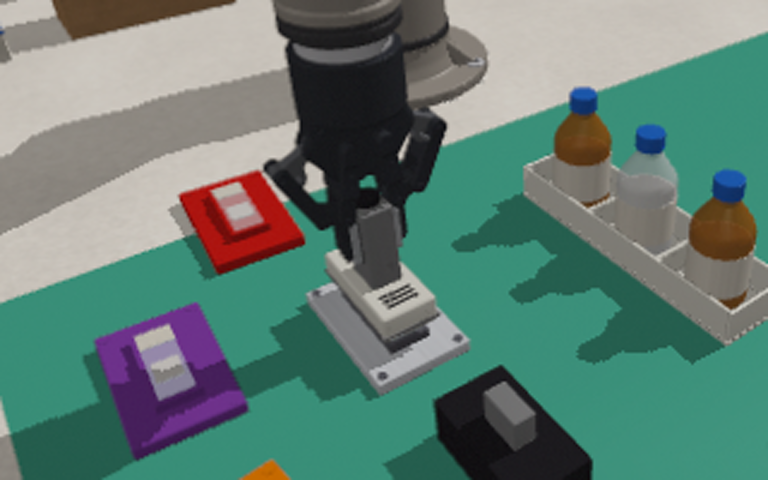

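The lamp head (385,290) is level and lined up over the holder's centre, with a gap of about 10 mm. The cover stands clear at (515,420), so I'm handing in.

```bash
python3 -c "
from station import bot
print(bot.hand_in())"
```

```text
the job is handed in; nothing more can be done
None
```

I handed the job in with the lamp gripped and level about 10 mm above the slide, centred and lengthwise by the last measurement; the cover stands on the bench about 175 mm beyond the holder, the bottles and slide box were left alone, and the hand-in gave no verdict.

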